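# Shut the lid of a bee smoker on a beekeeping stall

## Task

The big bee smoker has been left with its funnel lid tipped back over the bellows. Using only the fingertips or the outside of the fingers, push the lid up and over, then press it gently down until it sits fully home on the can. Do not pinch, lift, tip or shove the smoker along the table, leave the goods around it as they are, and finish with the hand clear.

Things in the scene. Friction and masses are not known exactly. Their poses are not given: they have to be found in the camera images.
- smoker: Big bee smoker, the only one with its lid open: loose upright steel can, 100 mm across, 180 high, about 0.9 kg in all; wire guard 116 mm across round its lower 110 mm with a hook jutting 20 mm at the front; wooden bellows 95 wide, 155 high at its back, reaching 135 mm behind the can's axis. Origin: centre of the can's underside. -x is the front, +x the bellows and hinge side, z up.
- lid (a joint): Opening angle of the big smoker's lid, rad: 0 = fully home on the can, 1.6 = standing on edge, 2.0 = end stop, tipped back over the bellows. The hinge is stiff: the lid (100 g) stays at whatever angle it is left and never falls by itself; moving it takes 0.03 to 0.18 N m, or up to 1.6 N at the tab.
- lid_hinge (a point): Point on the lid's hinge axis at the back of the can's mouth: on the smoker's centre plane, 57 mm behind the can's axis (smoker +x), 172 mm above the table. The hinge axis is level, along the smoker's y axis.
- lid_tab (a point): Middle of the outer face of the lid's thumb tab, a flat steel tongue 30 mm wide, 3 thick, jutting 28 mm from the rim oppopoint the hinge. Shut: it points to the front, 124 mm ahead of the hinge axis (its end 138) and 11.5 mm above it, face up. Open: it is the lid's highest part, 290 mm above the table, its outer face looking back, away from the can. Axes turn with the lid; z: outward normal.
- lid_spout (a point): Centre of the spout's open end, 29 mm across, the narrow end of the lid's funnel. The lid is a steel rim 106 mm across, 26 deep, under a hollow funnel that narrows to the spout over 95 mm. Shut, the spout is 275 mm above the table; open, the funnel points back over the bellows.
- small_smoker: Bystander: a smaller smoker of the same make, lid shut, can 80 mm across, 190 mm high overall; loose. Origin: centre of the can's underside; -x is its front.
- tub: Bystander: open round yellow plastic tub, 160 mm across the rim, 95 mm high; loose. Origin: centre of its underside.
- hive_tool: Bystander: flat steel hive tool, 240 mm long, 4 mm thick, lying on the table along its x axis; loose. Origin: near the middle, on the table.
- fork: Bystander: uncapping fork, wooden handle 118 mm long and comb of needles 75 mm wide, lying on the table along its x axis; loose. Origin: near the comb end of the handle, at table height.

How it is judged (in metres and radians):
On the way, in this order (a step that is already met when the one before it is completed fails the run):
1. The lid is pushed over by the fingers, past upright and leaning towards the can (value of joint lid below 0.9 rad and contact force between the fingers and smoker above 0.2 N), for 0.05 s.
2. The lid is pressed fully home on the can (value of joint lid below 0.05 rad), for 0.2 s.
At the end, for the whole second after the job is handed in: The lid is within 0.05 rad of fully home, the smoker stands upright (within 0.05 rad), at rest, within 50 mm of where it stood, and every bystander is within 30 mm of where it stood (value of joint lid below 0.05 rad and angle between smoker's own z axis and vertical below 0.05 rad and distance of smoker from where it was at the start of the episode below 0.05 m and linear speed of smoker below 0.02 m/s and distance of each of small_smoker, tub, hive_tool, fork from where it was at the start of the episode below 0.03 m); the robot touches nothing.
It fails at once if The smoker is lifted more than 20 mm off the table (height (world z) of smoker above 0.02 m).
It fails at once if The smoker is tipped by more than 0.25 rad (angle between smoker's own z axis and vertical above 0.25 rad).
It fails at once if The smoker is shoved more than 50 mm from where it stood (distance of smoker from where it was at the start of the episode above 0.05 m).
It fails at once if The smoker or its lid is pinched or pressed with more than 35 N (contact force between the fingers and smoker above 35 N).
It fails at once if Any of the other goods (small smoker, tub, hive tool, fork) is moved more than 30 mm (distance of any of small_smoker, tub, hive_tool, fork from where it was at the start of the episode above 0.03 m).
It also fails if it takes over 45 s, if anything falls off the work surface, if the arm or the gripper's body presses on something with over 40 N, if the wrist force passes 120 N, or if a joint passes its speed limit or range.

## Robot

A 6-joint arm with a two-finger parallel gripper is mounted at the origin on the work surface. World frame = base frame: x ahead of the robot, y to its left, z up, the work surface at z = 0. Lengths are in mm, angles in rad, forces in N, time in s.
With the tool pointing down it reaches from about 350 to 1000 mm from the base axis. Payload 7.1 kg.
Tool frame: the origin (TCP) lies midway between the tips of the shut fingers; the grasp point (between the pads) lies 19 mm behind it; z points along the fingers, y is the line along which they close (so a half turn about z gives the same grasp; the last joint's range is limited). The gripper opens to 85 mm and grips with 20 to 120 N. Pads are 22 mm wide; open, the fingers measure 114 mm over their backs; the gripper's body (76 mm by 85 mm) begins 54 mm behind the grasp point. The pads swing forward as they close: fully open they stand 13 mm farther back than shut.
Start: joints at [-1.348, 0.423, 1.63, -0, 1.089, -0.019], TCP at [149.676, -606.796, 231.319] pointing down, gripper open.
Joint ranges: [-3, 3], [-0.9, 2.11], [0.09, 2.58], [-1.31, 4.45], [0.11, 2.69], [-2.54, 2.54]. Speed limits (rad/s): [2.39, 2.39, 3.01, 3.14, 3.14, 3.14].

## Interface

Orientations are given as [roll, pitch, yaw] about the fixed x, y, z axes, in that order (R = Rz(yaw) Ry(pitch) Rx(roll)).
In Python, from station import manip, camrig, workorder, telemetry gives the robot as it stands (manip), with the cameras (camrig), the job (workorder) and the readings (telemetry).
- The arm moves only by the shell command python3 shift.py FILE [FORCE], which reads ROWS from the file FILE. ROWS is 1 to 8 rows, parted by a bar, with the numbers parted by commas; each row has 7 numbers: a rotation vector rx, ry, rz in units of 0.2 rad, then dx, dy, dz in shares of the most that a row can go, 1 being 62.5 mm, then the finger opening in mm; each row shifts and turns the commanded pose from where the row before left it, along the tool's axes as they then stand; what a row does not reach is not made up. A row lasts 1/8 s, in which the tool goes at most 62.5 mm and 0.188 rad, less where a joint would pass 70% of its speed; a pose out of reach is approached as far as the arm can. The fingers move at their own pace and stop on an object; FORCE is the grip in N (left out, the last holds). Time passes only in rows, so rows that do not move let the fingers close. It prints the time, the measured TCP pose, the force, the opening and the grip force at its end. Input that does not fit is refused with a message, and nothing moves.
- telemetry.sense(): the state, without advancing time (a new reading comes with each control period).
- camrig.grab_frame(name): name is "scene" or "top"; returns a dict with "frame" (480x640x3 uint8, red, green, blue), "fov_y" (degrees; the focal length in pixels is half the picture's height over the tangent of half this angle, whatever the lens; pixels are square), "cx", "cy" (the principal point, pixels), "k1" (the pictures are not rectified: a ray, as slopes to the right and down, at radius r is drawn at 1 + k1 r^2 times it, then the intrinsics apply), "pose" (4x4, takes a point from camera to world coordinates). Camera axes: x right, y down, z forward; pixel columns grow to the right and rows downward; lengths in mm; the calibration is good to about 2 mm. A picture is of the moment at which its call begins. There is no depth.
- workorder.job_done(): hands the job in; it is judged then, once.
The state is a dict: "time_s": time; "q": joint angles; "joint_velocities": joint speeds; "joint_efforts": joint torques, N m; "ee_pos": TCP position; "tcp_rot": TCP orientation; "ft_force": force on the tool from outside, world axes, zero at the start; "ft_torque": the same for the moment, N m; "finger_gap": finger opening in mm; "gripper_force": force on a finger pad.
Only numpy, scipy, OpenCV 4.12 (cv2) and the standard library are available. Lean on these libraries where they do the work, as an engineer would, in place of code of your own. Each camera call takes 0.05 s, during which the arm holds its last target. There are 200 camera calls.

## Working session

There is one attempt and no reset: what is moved stays moved. The work goes in short steps, Python scripts to look and compute and a shell command to move; the robot and the scene stay as the last step left them, time stands still between calls to the robot, and variables do not carry over. Pictures are saved under pics/ and viewed, at most 10 in all, crops included, and the job is handed in when it is done.

```bash
ls; mkdir -p pics; python3 - <<'E'
from station import manip, camrig, workorder, telemetry
import cv2,numpy as np
np.set_printoptions(precision=4,suppress=True)
for n in("scene","top"):
    f=camrig.grab_frame(n);cv2.imwrite(f"pics/{n}0.png",f["frame"][:,:,::-1])
    print(n,f["fov_y"],f["cx"],f["cy"],f["k1"]);print(f["pose"])
    np.savez(f"{n}0.npz",**f)
print(telemetry.sense())
E
```

```text
pics
shift.py
station.py
scene 45.92758653248369 326.18773606791507 241.93048896904125 0.03628713675608579
[[  -0.7635    0.5532   -0.3333  972.84  ]
 [   0.6458    0.6544   -0.3933  624.1166]
 [   0.0005   -0.5155   -0.8569 1483.617 ]
 [   0.        0.        0.        1.    ]]
top 42.69034972962453 314.8035151083878 233.28104277368078 -0.1673937099274433
[[  -0.009    -0.9946    0.1035  279.9403]
 [  -1.        0.0091    0.0012   15.9558]
 [  -0.0021   -0.1035   -0.9946 1759.5857]
 [   0.        0.        0.        1.    ]]
{'time_s': 0.1, 'q': array([-1.348 ,  0.4238,  1.6306, -0.    ,  1.0886, -0.019 ]), 'joint_velocities': array([-0.0001, -0.0011, -0.0022,  0.0014, -0.    ,  0.0007]), 'joint_efforts': array([ -0.0007, -55.8428, -28.2443,  -0.    ,   0.003 ,   0.    ]), 'ee_pos': array([ 149.5681, -606.3063,  230.5931]), 'tcp_rot': array([-3.1401, -0.    ,  0.2418]), 'ft_force': array([ 0.1914, -0.3766, -0.1767]), 'ft_torque': array([-0.026 , -0.0056, -0.0613]), 'gripper_force': 0.0, 'finger_gap': 85.59945958796439}
```

View pics/scene0.png

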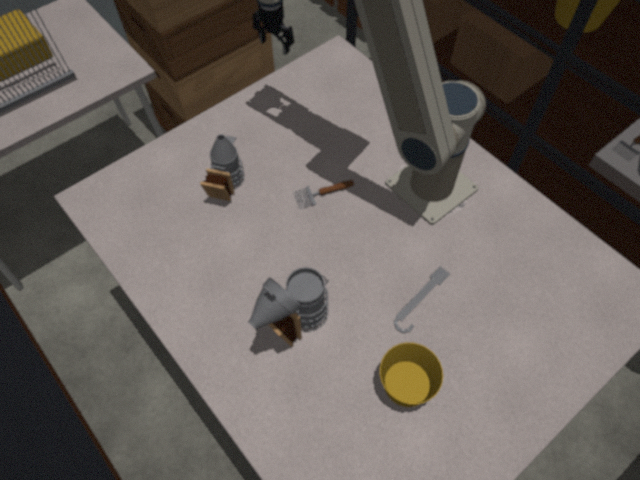

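View pics/top0.png

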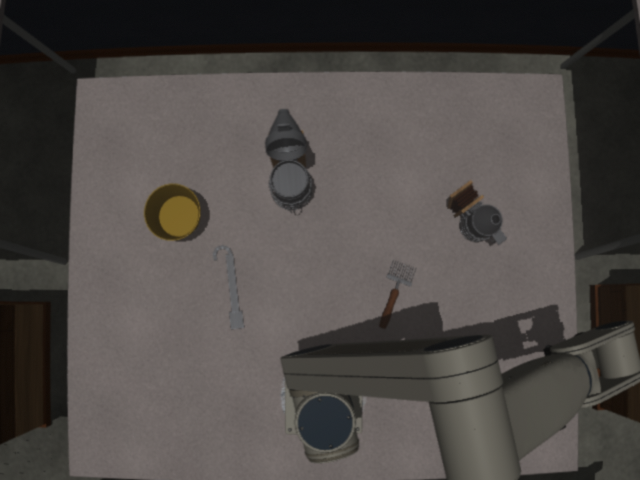

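The scene picture shows the can mouth near (306,282) with the funnel tipped towards (255,318). In the top view the mouth is near (291,181), the spout tip near (283,112) and the hook near (297,211). I'll crop both views to get better pixel positions.

```bash
python3 - <<'E'
import cv2,numpy as np
a=cv2.imread("pics/scene0.png")[240:370,235:345];b=cv2.imread("pics/top0.png")[95:225,240:350]
c=np.hstack([cv2.resize(i,None,fx=3.6,fy=3.6,interpolation=cv2.INTER_CUBIC) for i in(a,b)])
c=cv2.convertScaleAbs(c,alpha=1.7,beta=10)
cv2.imwrite("pics/crop.png",c);print(c.shape)
E
```

```text
(468, 792, 3)
```

View pics/crop.png

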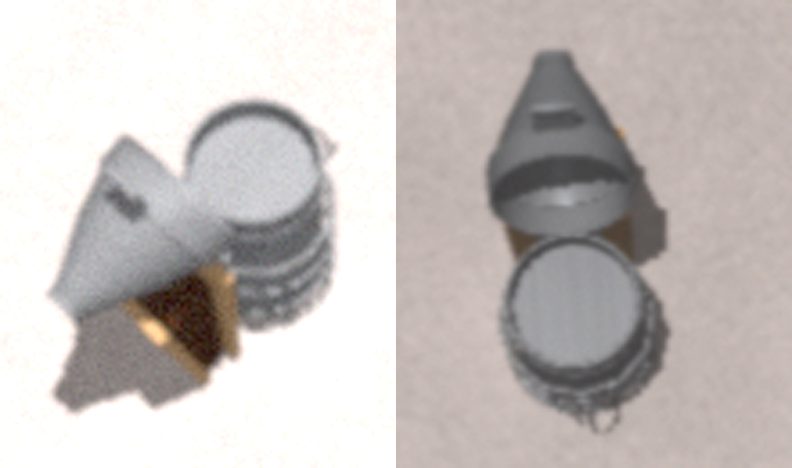

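The crop shows a dark tab patch at scene (270,297) and top (285,128). The mouth ellipse is centred at scene (305,285) and top (290.6,179), and the spout end is at scene (252.5,324.7) and top (283.6,109.4). Next I'll triangulate these points.

```bash
cat > h.py <<'E'
import numpy as np, cv2
def ray(f,u,v):
    F=240/np.tan(np.radians(float(f["fov_y"]))/2)
    K=np.array([[F,0,float(f["cx"])],[0,F,float(f["cy"])],[0,0,1]])
    p=cv2.undistortPoints(np.array([[[u,v]]],float),K,np.array([float(f["k1"]),0,0,0,0])).ravel()
    P=f["pose"];return P[:3,3],P[:3,:3]@np.array([p[0],p[1],1])
def onz(f,u,v,z):
    o,d=ray(f,u,v);return o+d*(z-o[2])/d[2]
def tri(f,a,g,b):
    o,d=ray(f,*a);p,e=ray(g,*b)
    t=np.linalg.lstsq(np.c_[d,-e],p-o,rcond=None)[0]
    A=o+d*t[0];B=p+e*t[1];return (A+B)/2,np.linalg.norm(A-B)
E
python3 - <<'E'
from h import *
np.set_printoptions(precision=1,suppress=True)
s=np.load("scene0.npz");t=np.load("top0.npz")
def S(x,y):return(235+x/3.6,240+y/3.6)
def T(x,y):return(240+(x-396)/3.6,95+y/3.6)
for n,a,b in(("mouth",(253,162),(578,303)),("spout",(63,305),(553,52)),("tab",(127,205),(557,119))):
    print(n,*tri(s,S(*a),t,T(*b)))
print("rim in top @180",onz(t,*T(511,303),180),onz(t,*T(648,303),180),onz(t,*T(578,235),180),onz(t,*T(578,375),180))
print("hook",onz(t,*T(603,425),100))
print("mouth z180", onz(t,*T(578,303),180),onz(s,*S(253,162),180))
print("tab z290", onz(t,*T(557,119),290),onz(s,*S(127,205),290))
for n,uv in dict(tub=(175,212),small=(487,220)).items(): print(n,onz(t,*uv,90))
E
```

```text
mouth [587.9  82.3 166.9] 4.964986629601881
spout [765.2  98.9 207.6] 6.921338499135829
tab [699.7  92.7 263.5] 5.20936009098824
rim in top @180 [587.7 128.7 180. ] [586.6  29.2 180. ] [637.6  79.8 180. ] [534.2  80.2 180. ]
hook [508.5  64.7 100. ]
mouth z180 [587.1  80.  180. ] [590.2  89.6 180. ]
tab z290 [694.1  89.5 290. ] [704.  106.2 290. ]
tub [516.5 404.6  90. ]
small [ 486.4 -460.3   90. ]
```

Careful with the scale: shifts go in shares of 62.5 mm and turns go in units of 0.2 rad. That gives: -50 mm is -0.8, -40 mm is -0.64, 0.142 rad is 0.71.

```bash
echo '0,0,0.71,0,0,-0.64,0 | 0,0,0,0,0,-0.8,0 | 0,0,0,0,0,-0.8,0 | 0,0,0,0,0,-0.64,0 | 0,0,0,0.592,-0.576,0,0 | 0,0,0,0.592,-0.576,0,0 | 0,0,0,0.592,-0.576,0,0 | 0,0,0,0.592,-0.576,0,0' > mv.in && python3 shift.py mv.in 40; echo '0,0,0,0.592,-0.576,0,0 | 0,0,0,0.592,-0.576,0,0 | 0,0,0,0.592,-0.576,0,0 | 0,0,0,0.592,-0.576,0,0 | 0,0,0,0.592,-0.576,0,0 | 0,0,0,0.592,-0.576,0,0 | 0,0,0,0.592,-0.576,0,0 | 0,0,0,0.592,-0.576,0,0' > mv.in && python3 shift.py mv.in
```

```text
time_s: 1.1
ee_pos: [283.3, -447.2, 411.0]
tcp_rot: [-3.141, 0.0, 0.099]
ft_force: [0.6, -0.1, 0.6]
finger_gap: 0.2
gripper_force: 0.0
time_s: 2.1
ee_pos: [549.2, -131.2, 411.0]
tcp_rot: [-3.142, 0.0, 0.1]
ft_force: [1.4, -0.7, 0.1]
finger_gap: 0.1
gripper_force: 0.0
```

```bash
echo '0,0,0,0.592,-0.576,0,0 | 0,0,0,0.592,-0.576,0,0 | 0,0,0,0.592,-0.576,0,0 | 0,0,0,0.592,-0.576,0,0 | 0,0,0,0.592,-0.576,0,0 | 0,0,0,0,0,0,0 | 0,0,0,0,0,0,0' > mv.in && python3 shift.py mv.in; python3 - <<'E'
from station import manip, camrig, workorder, telemetry
import cv2
a=camrig.grab_frame("scene")["frame"][200:370,205:345]
t=camrig.grab_frame("top")["frame"][60:230,220:360]
import numpy as np
c=np.hstack([cv2.resize(i,None,fx=2.8,fy=2.8,interpolation=cv2.INTER_CUBIC) for i in(a,t)])[:,:,::-1]
cv2.imwrite("pics/c2.png",cv2.convertScaleAbs(c,alpha=1.6,beta=10))
E
```

```text
time_s: 2.98
ee_pos: [714.2, 64.8, 410.5]
tcp_rot: [3.141, 0.002, 0.1]
ft_force: [0.4, -0.7, 0.1]
finger_gap: -0.2
gripper_force: 0.0
```

View pics/c2.png

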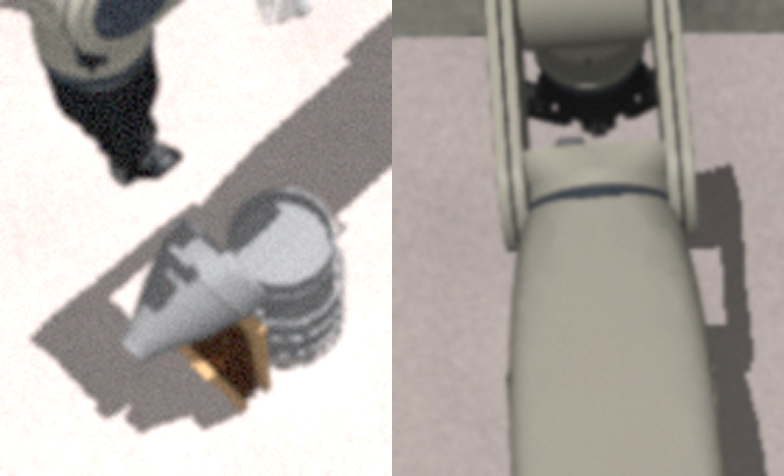

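The view shows the shut fingers above and to the side of the funnel, with the tip at crop (165,160) and clear of the lid. I'll move behind the tab and descend.

In the tool's units: 40 mm is 0.64, 35 mm is 0.56.

```bash
echo '0,0,0,0.56,-0.48,0,0 | 0,0,0,0,0,0.64,0 | 0,0,0,0,0,0.64,0 | 0,0,0,0,0,0.48,0 | 0,0,0,0,0,0.352,0 | 0,0,0,0,0,0,0' > mv.in && python3 shift.py mv.in; python3 - <<'E'
from station import manip, camrig, workorder, telemetry
import cv2
a=camrig.grab_frame("scene")["frame"][230:350,230:350]
c=cv2.resize(a,None,fx=4.5,fy=4.5,interpolation=cv2.INTER_CUBIC)[:,:,::-1]
cv2.imwrite("pics/c3.png",cv2.convertScaleAbs(c,alpha=1.6,beta=10))
print(telemetry.sense()["ee_pos"])
E
```

```text
time_s: 3.82
ee_pos: [745.0, 96.9, 277.7]
tcp_rot: [3.141, 0.004, 0.098]
ft_force: [-0.4, -0.0, -0.2]
finger_gap: -0.1
gripper_force: 0.0
[745.97620294  97.14232723 279.46798399]
```

View pics/c3.png

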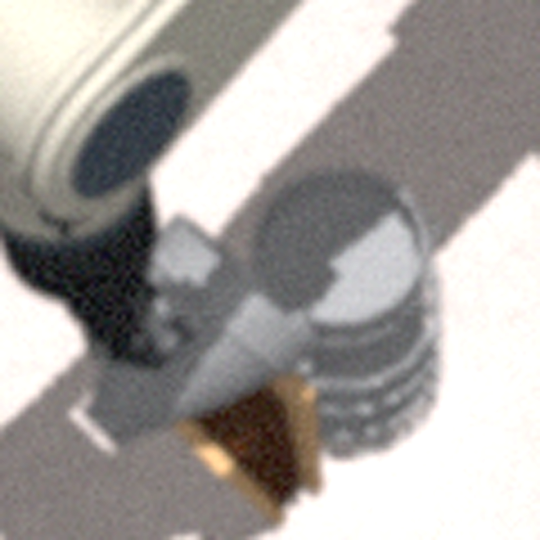

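The fingertips stand behind the bright tab, which is at crop (185,250), i.e. scene (271,285.5). I'll check its position and start a gentle push.

```bash
python3 - <<'E'
from h import *
s=np.load("scene0.npz");print(onz(s,271.1,285.5,280))
E
echo '0,0,0,-0.08,0,0,0 | 0,0,0,-0.08,0,0,0 | 0,0,0,-0.08,0,0,0 | 0,0,0,-0.08,0,0,0 | 0,0,0,0,0,0,0' > mv.in && python3 shift.py mv.in
```

```text
[682.160664    79.33889875 280.        ]
time_s: 4.5
ee_pos: [726.1, 96.2, 279.5]
tcp_rot: [-3.142, -0.0, 0.1]
ft_force: [0.1, 0.1, 0.5]
finger_gap: 0.5
gripper_force: 0.0
```

In the tool's units: -10 mm is -0.16, 4 mm is 0.064.

```bash
echo '0,0,0,-0.096,0.064,-0.16,0 | 0,0,0,-0.096,0,0,0 | 0,0,0,-0.08,0,0,0 | 0,0,0,-0.08,0,0,0 | 0,0,0,0,0,0,0' > mv.in && python3 shift.py mv.in; echo '0,0,0,-0.08,0,0,0 | 0,0,0,-0.08,0,0,0 | 0,0,0,0,0,0,0' > mv.in && python3 shift.py mv.in
```

```text
time_s: 5.12
ee_pos: [704.5, 90.0, 289.3]
tcp_rot: [3.142, 0.0, 0.1]
ft_force: [-0.3, -0.8, 1.1]
finger_gap: 0.0
gripper_force: 0.1
time_s: 5.5
ee_pos: [694.5, 88.9, 289.2]
tcp_rot: [3.142, 0.001, 0.1]
ft_force: [-0.2, -0.1, 0.5]
finger_gap: -0.1
gripper_force: 0.0
```

In the tool's units: -4 mm is -0.064.

```bash
echo '0,0,0,-0.064,0,0,0 | 0,0,0,-0.064,0,0,0 | 0,0,0,-0.064,0,0,0 | 0,0,0,0,0,0,0' > mv.in && python3 shift.py mv.in; echo '0,0,0,-0.064,0,0,0 | 0,0,0,-0.064,0,0,0 | 0,0,0,-0.064,0,0,0' > mv.in && python3 shift.py mv.in; python3 - <<'E'
from station import manip, camrig, workorder, telemetry
import cv2
a=camrig.grab_frame("scene")["frame"][230:350,230:350]
c=cv2.resize(a,None,fx=4.5,fy=4.5,interpolation=cv2.INTER_CUBIC)[:,:,::-1]
cv2.imwrite("pics/c4.png",cv2.convertScaleAbs(c,alpha=1.6,beta=10))
E
```

```text
time_s: 6.0
ee_pos: [682.6, 87.7, 289.3]
tcp_rot: [3.142, 0.001, 0.1]
ft_force: [-0.6, -0.5, 0.2]
finger_gap: -0.2
gripper_force: 0.0
time_s: 6.38
ee_pos: [671.0, 86.6, 289.4]
tcp_rot: [-3.142, -0.0, 0.1]
ft_force: [1.9, -0.2, 0.6]
finger_gap: -0.2
gripper_force: 0.6
```

View pics/c4.png

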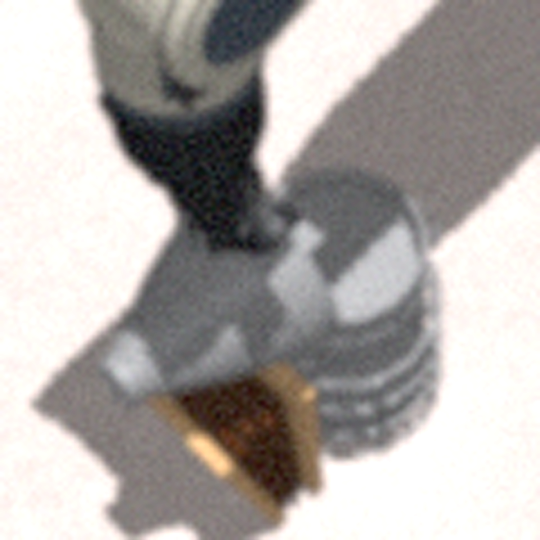

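Contact is made on the tab at about 2 N, with the lid near upright. I'll follow the arc from here.

In the tool's units: -10 mm is -0.16, -9 mm is -0.144.

```bash
echo '0,0,0,-0.096,0,-0.04,0 | 0,0,0,-0.096,0,-0.04,0 | 0,0,0,-0.144,0,0,0 | 0,0,0,-0.144,0,0,0 | 0,0,0,-0.144,0,0.016,0 | 0,0,0,-0.16,0,0.024,0 | 0,0,0,0,0,0,0' > mv.in && python3 shift.py mv.in; echo '0,0,0,-0.144,0,0.032,0 | 0,0,0,-0.144,0,0.048,0 | 0,0,0,-0.144,0,0.064,0 | 0,0,0,-0.144,0,0.064,0' > mv.in && python3 shift.py mv.in
```

```text
time_s: 7.3
ee_pos: [621.4, 81.6, 291.7]
tcp_rot: [3.142, 0.001, 0.1]
ft_force: [1.2, -0.4, 0.2]
finger_gap: 0.1
gripper_force: 0.0
time_s: 7.8
ee_pos: [585.9, 78.1, 278.5]
tcp_rot: [3.142, 0.0, 0.1]
ft_force: [0.5, -0.1, -1.0]
finger_gap: 0.1
gripper_force: 0.4
```

In the tool's units: -8 mm is -0.128, -7 mm is -0.112.

```bash
echo '0,0,0,-0.128,0,0.096,0 | 0,0,0,-0.128,0,0.096,0 | 0,0,0,-0.128,0,0.096,0 | 0,0,0,-0.112,0,0.096,0' > mv.in && python3 shift.py mv.in; python3 - <<'E'
from station import manip, camrig, workorder, telemetry
import cv2
a=camrig.grab_frame("scene")["frame"][210:350,230:370]
c=cv2.resize(a,None,fx=4,fy=4,interpolation=cv2.INTER_CUBIC)[:,:,::-1]
cv2.imwrite("pics/c5.png",cv2.convertScaleAbs(c,alpha=1.6,beta=10))
E
```

```text
time_s: 8.3
ee_pos: [555.2, 75.0, 254.3]
tcp_rot: [3.142, 0.0, 0.1]
ft_force: [1.3, 0.9, 0.4]
finger_gap: -0.4
gripper_force: 0.3
```

View pics/c5.png

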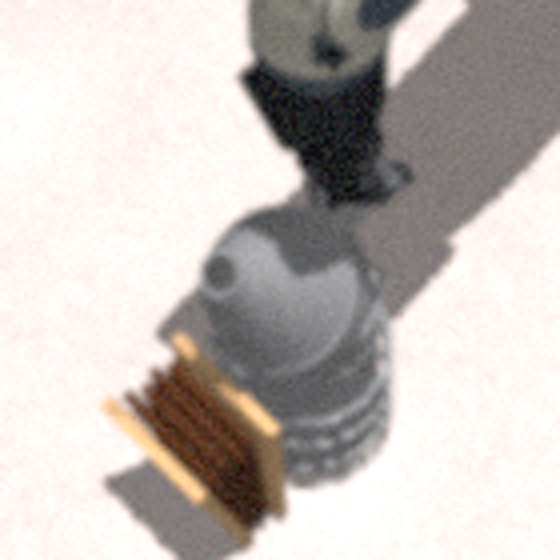

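The lid has come over, with the spout at crop (220,275) and the fingers on its front, and the smoker stands in place. Next I press down.

```bash
echo '0,0,0,-0.096,0,0.128,0 | 0,0,0,-0.096,0,0.128,0 | 0,0,0,-0.096,0,0.128,0 | 0,0,0,-0.096,0,0.128,0 | 0,0,0,-0.064,0,0.128,0 | 0,0,0,-0.064,0,0.128,0 | 0,0,0,-0.016,0,0.096,0 | 0,0,0,0,0,0,0' > mv.in && python3 shift.py mv.in; echo '0,0,0,-0.032,0,0.064,0 | 0,0,0,0,0,0.064,0 | 0,0,0,0,0,0.048,0 | 0,0,0,0,0,0,0' > mv.in && python3 shift.py mv.in
```

```text
time_s: 9.35
ee_pos: [522.6, 71.7, 200.3]
tcp_rot: [3.142, 0.001, 0.1]
ft_force: [-0.4, -0.1, 0.5]
finger_gap: 0.0
gripper_force: 0.0
time_s: 9.85
ee_pos: [520.8, 71.5, 189.5]
tcp_rot: [3.142, 0.0, 0.1]
ft_force: [0.7, 0.3, -1.3]
finger_gap: 0.0
gripper_force: 0.0
```

In the tool's units: 2 mm is 0.032.

```bash
echo '0,0,0,0,0,0.032,0 | 0,0,0,0,0,0.032,0 | 0,0,0,0,0,0,0' > mv.in && python3 shift.py mv.in; echo '0,0,0,0,0,0.024,0 | 0,0,0,0,0,0,0' > mv.in && python3 shift.py mv.in;echo '0,0,0,0,0,0.016,0 | 0,0,0,0,0,0,0' > mv.in && python3 shift.py mv.in
```

```text
time_s: 10.22
ee_pos: [520.9, 71.6, 185.7]
tcp_rot: [-3.142, 0.0, 0.1]
ft_force: [0.4, -0.4, -0.4]
finger_gap: 0.1
gripper_force: 0.0
time_s: 10.48
ee_pos: [520.9, 71.6, 184.3]
tcp_rot: [3.142, 0.0, 0.1]
ft_force: [-1.4, 0.1, 0.2]
finger_gap: -0.1
gripper_force: 0.0
time_s: 10.72
ee_pos: [521.0, 71.6, 183.5]
tcp_rot: [-3.142, -0.0, 0.1]
ft_force: [-1.1, 0.1, 2.5]
finger_gap: -0.0
gripper_force: 1.4
```

```bash
for i in 1 ; do echo '0,0,0,0,0,0.0112,0 | 0,0,0,0,0,0,0' > mv.in && python3 shift.py mv.in; done; echo '0,0,0,0,0,0.0112,0 | 0,0,0,0,0,0,0 | 0,0,0,0,0,0,0' > mv.in && python3 shift.py mv.in
```

```text
time_s: 10.98
ee_pos: [521.0, 71.6, 183.4]
tcp_rot: [3.142, -0.0, 0.1]
ft_force: [-2.7, -1.0, 9.3]
finger_gap: -0.1
gripper_force: 4.5
time_s: 11.35
ee_pos: [521.0, 71.6, 183.2]
tcp_rot: [-3.142, -0.001, 0.1]
ft_force: [-5.2, -1.9, 15.1]
finger_gap: -0.4
gripper_force: 7.2
```

The press meets a hard stop at 183.4 mm, which matches the tab's shut height, so I'll retreat straight up.

In the tool's units: -40 mm is -0.64, 40 mm is 0.64.

```bash
echo '0,0,0,0,0,-0.032,0 | 0,0,0,-0.032,0,-0.16,0 | 0,0,0,-0.16,0,-0.48,0 | 0,0,0,-0.48,0,-0.64,0 | 0,0,0,-0.64,0,-0.64,0 | 0,0,0,-0.64,0.32,-0.48,0 | 0,0,0,0,0.64,0,0 | 0,0,0,0,0,0,0' > mv.in && python3 shift.py mv.in; python3 - <<'E'
from station import manip, camrig, workorder, telemetry
import cv2,numpy as np
a=camrig.grab_frame("scene")["frame"][230:340,240:350]
t=camrig.grab_frame("top")["frame"]
cv2.imwrite("pics/top6.png",t[:,:,::-1])
c=np.hstack([cv2.resize(a,(480,480),interpolation=cv2.INTER_CUBIC),cv2.resize(t[:, :],(320,240)).repeat(2,0)[:480]])[:,:,::-1]
cv2.imwrite("pics/c6.png",cv2.convertScaleAbs(c,alpha=1.6,beta=10))
E
```

```text
time_s: 12.35
ee_pos: [405.4, -1.8, 335.0]
tcp_rot: [3.141, -0.002, 0.097]
ft_force: [1.1, -0.1, -0.7]
finger_gap: -0.2
gripper_force: 0.0
```

View pics/c6.png

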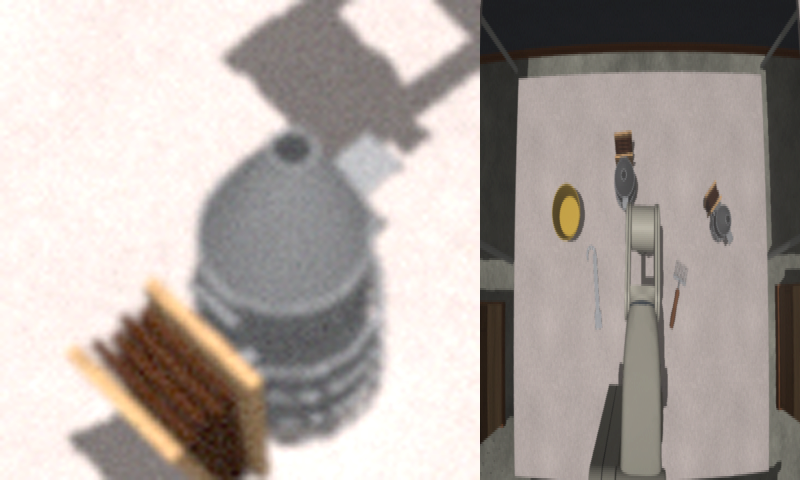

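The lid is seated with its tab forward and the spout at scene (306.9,263.7), the smoker is upright, and the other goods are where they were. I'll check the spout position, then hand in.

```bash
python3 - <<'E'
from h import *
from station import manip, camrig, workorder, telemetry
s=np.load("scene0.npz");p=onz(s,306.9,263.7,275);print(p)
if np.hypot(p[0]-588,p[1]-82)<20: print(workorder.job_done())
E
```

```text
[578.54581045  86.22577883 275.        ]
the job is handed in; nothing more can be done
None
```

The lid was pushed over and pressed down until it hit a hard stop at its shut height (peak wrist force 16 N in the readings), the smoker and goods look undisturbed, the hand is clear, and the job is handed in with no verdict shown.

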